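# Open the press-and-turn cap of the thinner bottle

## Task

Open the thinner, the amber bottle with the red child-resistant cap: press the red cap fully down and, while holding it down, turn it counter-clockwise seen from above (about a quarter turn) until the yellow pointer under it comes to its stop at the green mark, then let go of it. Leave the green bottle with the blue cap closed.

Things in the scene. Friction and masses are not known exactly. Their poses are not given: they have to be found in the camera images.
- thinner_bottle: Amber bottle to be opened, 66 mm wide, shoulder at 112 mm, clamped in a holder screwed to the table (base 104 x 104 mm); it cannot move. Origin: centre of its underside on the table, z up, its x axis towards the white (closed) mark. A black collar round its neck, 45 mm wide, top at 138 mm, bears a white mark and, 80 degrees counter-clockwise from it, a green (open) mark.
- thinner_top (a point): Centre of the top of its red cap, z up, 178 mm over the table. The shell is an upright ribbed cylinder, 40 mm wide, 30 mm high, with a 10 mm gap between it and the collar. It presses straight down 6 mm on a spring: it grips the inner cap after 3 mm, 15 N hold it fully down, and it rises when let go. Unpressed it spins freely and opens nothing; pressed, it turns the inner cap.
- thinner_cap (a joint): Turn of the amber bottle's inner cap (yellow pointer in the gap) in rad: 0 closed, pointer at the white mark; grows counter-clockwise seen from above; stop at 1.4 (80 degrees), open, pointer at the green mark. Starts between 0 and 0.12, moves only when the red shell is pressed down and turned, needs 0.03 N m, stays where it is left.
- hardener_cap (a joint): The same for the green bottle with the blue cap, a twin of the amber one in size and make, which stands 0.18 m or more beside it: starts between 0 and 0.12 rad (closed) and must stay closed.

How it is judged (in metres and radians):
At the end, for the whole second after the job is handed in: The red-capped amber bottle's inner cap stands open, turned by more than 1.05 rad (60 degrees; its stop is at 80 degrees), and the blue-capped green bottle's inner cap is still closed (below 0.3 rad) (value of joint thinner_cap above 1.05 rad and value of joint hardener_cap below 0.3 rad); the robot touches nothing.
It also fails if it takes over 35 s, if anything falls off the work surface, if the arm or the gripper's body presses on something with over 40 N, if the wrist force passes 120 N, or if a joint passes its speed limit or range.

## Robot

A 7-joint arm with a two-finger parallel gripper is mounted at the origin on a cart in front of the work surface, level with it; the furniture and walls round the work are solid. World frame = base frame: x ahead of the robot, y to its left, z up, the work surface at z = 0. Lengths are in mm, angles in rad, forces in N, time in s.
With the tool pointing down it reaches from about 425 to 950 mm from the base axis. Payload 4.7 kg.
Tool frame: the origin (TCP) lies at the very end of the fingers, on their centre line; the grasp point (between the pads) lies 19 mm behind it (ctrl.grip_point_offset is the distance from the TCP to the grasp point, in mm); z points along the fingers, y is the line along which they close (so a half turn about z gives the same grasp; the last joint's range is limited). The gripper opens to 87 mm and grips with 3 to 60 N. Pads are 19 mm wide; open, the fingers measure 117 mm over their backs; the gripper's body (75 mm by 190 mm) begins 51 mm behind the grasp point.
Start: joints at [-1.269, 0.469, -0.049, 1.532, 0.024, 1.141, -0.082], TCP at [219.2, 638.436, 222.573] pointing down, gripper open.
Joint ranges: [-2.59, 2.59], [-0.33, 1.99], [-1.39, 1.29], [0.1, 2.45], [-1.04, 4.18], [0.21, 1.99], [-2.66, 2.66]. Speed limits (rad/s): [2.57, 2.57, 3.14, 3.14, 3.14, 3.14, 3.14].

## Interface

Orientations are given as [roll, pitch, yaw] about the fixed x, y, z axes, in that order (R = Rz(yaw) Ry(pitch) Rx(roll)).
In Python, from station import readout, optics, job, ctrl gives the robot as it stands. The module is installed in compiled form; this text tells all that it offers.
- The arm moves only by the tool play_rows, never from a script. Its argument "moves" is a list of rows, each an object with "jaw": the closure, from 0 (fully open) to 1 (shut); "delta_pos": the shift along the tool's x, y, z as a fraction of full scale, a list of three; "turn": the turn, a rotation vector about the tool's x, y, z as a fraction of full scale, a list of three. A call has 1 to 12 rows; each row is the pose to reach, as a shift and turn from the pose commanded when the call began, along the tool's axes at that moment; what a row does not reach only later rows make up. Full scale, the value 1, is 60 cm for a shift and pi/2 rad for a turn. A row lasts 1/10 s, in which the tool goes at most 50 mm and 8.59 degrees, less where a joint would pass 70% of its speed; a pose out of reach is approached as far as the arm can. A call with a number of a shift or a turn outside -1 to 1 is refused whole. A call with a gripper value outside its range is refused whole. The fingers move at their own pace and stop on an object; "squeeze" is the grip in N (left out, the last holds). Time passes only in rows, so rows that repeat a pose let the fingers close. It gives the time, the measured TCP pose, the force, the opening and the grip force at its end, in the units of the state.
- readout.observe(): the state, without advancing time (a new reading comes with each control period).
- optics.capture(name): name is "side" or "top"; returns the picture (420x560x3 uint8, blue, green, red); there is no depth.
- optics.camera_model(name): a dict with "K" (3x3 intrinsics, pixels), "dist_coeffs" ([k1, k2, p1, p2, k3] as OpenCV has them; the pictures are not rectified), "rvec" (rotation vector, rad) and "tvec" (3), from world to camera coordinates, as OpenCV has them. Camera axes: x right, y down, z forward; pixel columns grow to the right and rows downward; lengths in mm; the calibration is good to about 2 mm. A picture is of the moment at which its call begins. camera_model takes no time and is no camera call.
- job.hand_in(): hands the job in; it is judged then, once.
Trained networks look in the newest picture that a camera, given by its name, has taken for a name from the list of things; names that differ only in an ending like _2 or _b are one class to them, and where a whole thing is asked for, a point or a joint stands for the part that bears it (a point fixed in the world has none). Each returns a list of dicts, best first, with "score" (0 to 1); they miss things now and then, are a little off and sometimes report something else, mostly with a low value. They report only what shows in the picture. A call takes as long as a camera call.
- optics.recognise(camera, query): "point" ([x, y, z] in mm, in the coordinates of the camera as it stood for that picture, good to about 4 mm: the middle of the surface that is visible of it).
The state is a dict: "time": time; "q": joint angles; "qvel": joint speeds; "tau": joint torques, N m; "position": TCP position; "tcp_rot": TCP orientation; "contact_force": force on the tool from outside, world axes, zero at the start; "torque": the same for the moment, N m; "opening": finger opening in mm; "grasp_force": force on a finger pad.
Only numpy, scipy, OpenCV 4.12 (cv2) and the standard library are available. Lean on these libraries where they do the work, as an engineer would, in place of code of your own. Each camera call takes 0.05 s, during which the arm holds its last target. There are 200 camera calls.

## Working session

There is one attempt and no reset: what is moved stays moved. The work goes in short steps, Python scripts to look and compute and a tool call to move; the robot and the scene stay as the last step left them, time stands still between calls to the robot, and variables do not carry over. Pictures are saved under pics/ and viewed, at most 10 in all, crops included, and the job is handed in when it is done.

Besides the shell and the picture viewer there is one more tool, called after "Emit:" in YAML: its name, and indented under it one key for each argument. play_rows: Moves the arm, as the interface text tells. Shift numbers are shares of 60 cm and turn numbers shares of pi/2 rad, none past 1 either way. Its arguments: {"type":"object","properties":{"moves":{"type":"array"},"squeeze":{"type":"number"}},"required":["moves"]}

```bash
mkdir -p pics; cat > h.py <<'E'
import numpy as np, cv2
from station import readout, optics, job, ctrl
def cam(n):
    m=optics.camera_model(n); K=np.array(m["K"],float); d=np.array(m["dist_coeffs"],float)
    r=np.array(m["rvec"],float).reshape(3,1); t=np.array(m["tvec"],float).reshape(3,1)
    return K,d,r,t,cv2.Rodrigues(r)[0]
def world(n,p):
    K,d,r,t,R=cam(n); return (R.T@(np.array(p,float).reshape(3,1)-t)).ravel()
def proj(n,P):
    K,d,r,t,R=cam(n); return cv2.projectPoints(np.array(P,float).reshape(-1,1,3),r,t,K,d)[0].reshape(-1,2)
def ray(n,uv,z):
    K,d,r,t,R=cam(n); x=cv2.undistortPoints(np.array(uv,float).reshape(-1,1,2),K,d).reshape(2)
    c=(-R.T@t).ravel(); v=R.T@np.array([x[0],x[1],1]); return c+v*(z-c[2])/v[2]
E
python3 - <<'E'
from h import *
np.set_printoptions(precision=1,suppress=True)
s=readout.observe()
for k in s: print(k,s[k])
ims=[]
for n in ("top","side"):
    im=optics.capture(n); cv2.imwrite(f"pics/{n}0.png",im)
    print(n,"cam at",(-cam(n)[4].T@cam(n)[3]).ravel())
    for q in ("thinner_bottle","thinner_top","hardener_cap"):
        for d in optics.recognise(n,q)[:3]:
            w=world(n,d["point"]); print(q,d["score"],w,proj(n,w))
E
```

```text
time 0.0
q [-1.3  0.5 -0.   1.5  0.   1.1 -0.1]
qvel [-0.  0. -0.  0. -0.  0.  0.]
tau [ -0.  -50.8  -0.1 -23.6  -0.1   0.    0. ]
position [219.  637.8 221.5]
tcp_rot [-3.1  0.   2.8]
contact_force [0.3 0.3 0.4]
torque [ 0. -0. -0.]
grasp_force 0.0
opening 87.19027374840582
top cam at [445.7  10.7 964. ]
thinner_bottle 0.83 [582.3 144.6  47.2] [[223.4 192.8]]
thinner_top 0.66 [593.4 154.5 178. ] [[209.3 177.1]]
side cam at [265.4 642.4 706.8]
thinner_bottle 0.8 [579.  169.5  59.6] [[235.5 284.1]]
thinner_top 0.73 [590.4 163.8 176.7] [[227.3 233.8]]
hardener_cap 0.44 [573.2 -91.2 144.2] [[296.7 173.9]]
```

View pictures.

View pics/top0.png

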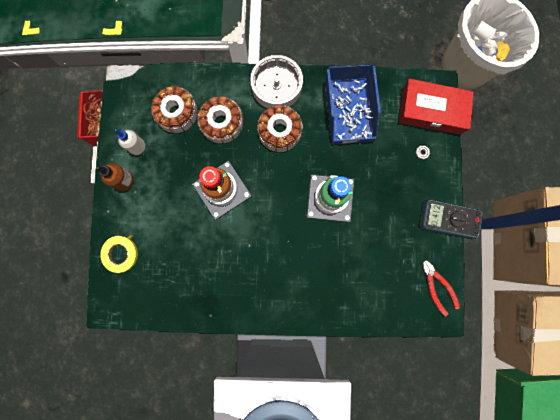

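View pics/side0.png

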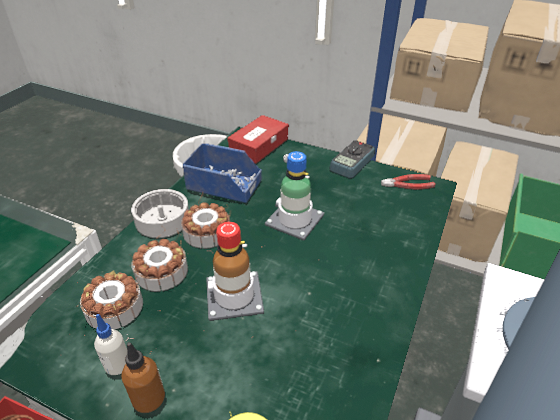

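Top: red cap at about (209,176) on the clamped amber bottle and blue cap at (341,186). Side: red (228,235), blue (296,160). The brown bottle at (117,177) is a decoy. Next I fit the cap cylinder to its red silhouette in both views.

```bash
python3 - <<'E'
from h import *
from scipy.optimize import least_squares
np.set_printoptions(precision=2,suppress=True)
obs={}
for n,c in (("top",(209,177)),("side",(228,235))):
    im=cv2.imread(f"pics/{n}0.png"); h=cv2.cvtColor(im,cv2.COLOR_BGR2HSV)
    m=(((h[...,0]<5)|(h[...,0]>172))&(h[...,1]>150)&(h[...,2]>80)).astype(np.uint8)
    w=np.zeros_like(m); w[c[1]-22:c[1]+22,c[0]-22:c[0]+22]=1; m*=w
    l=cv2.connectedComponentsWithStats(m); i=1+np.argmax(l[2][1:,4]); pts=np.argwhere(l[1]==i)[:,::-1].astype(np.int32)
    b=cv2.boundingRect(pts.reshape(-1,1,2)); obs[n]=np.array([b[0]-.5,b[1]-.5,b[0]+b[2]-.5,b[1]+b[3]-.5]); print(n,obs[n],len(pts))
a=np.linspace(0,2*np.pi,72)
def box(n,p,r=20,hh=30):
    P=[(p[0]+r*np.cos(t),p[1]+r*np.sin(t),z) for z in (p[2],p[2]-hh) for t in a]
    q=proj(n,P); return np.r_[q.min(0),q.max(0)]
f=lambda p:np.r_[box("top",p)-obs["top"],box("side",p)-obs["side"]]
s=least_squares(f,[592,160,178]); print(s.x,s.fun)
s2=least_squares(lambda p:f(np.r_[p,178]),[592,160]); print(s2.x,s2.fun)
s=readout.observe(); print(s["time"],np.array(s["q"]),np.array(s["position"]),np.array(s["tcp_rot"]))
E
```

```text
top [198.5 165.5 220.5 187.5] 238
side [215.5 221.5 240.5 248.5] 398
[595.45 155.53 180.51] [ 0.01  0.29  0.48  0.85 -0.25 -0.82 -0.8   0.62]
[596.21 154.89] [ 0.6   0.2   0.99  0.69 -0.3  -0.09 -0.92  1.28]
0.4 [-1.27  0.47 -0.05  1.53  0.02  1.14 -0.08] [219.17 638.37 222.43] [-3.14 -0.    2.81]
```

```bash
python3 - <<'E'
from h import *
s=readout.observe(); print(s["tcp_rot"])
R=lambda e: cv2.Rodrigues(np.array([0,0,e[2]]))[0]@cv2.Rodrigues(np.array([0,e[1],0.]))[0]@cv2.Rodrigues(np.array([e[0],0,0.]))[0]
d=R(s["tcp_rot"]).T@(np.array([595.5,156,270])-[219.2,638.4,222.6]); print(d,d/600)
E
```

```text
[-3.14141409e+00 -2.38533502e-05  2.81083175e+00]
[-512.5672816  -334.05198006  -47.35257603] [-0.8542788  -0.5567533  -0.07892096]
```

Emit:
play_rows:
  moves:
    - {"jaw": 0, "delta_pos": [-0.05, -0.03, -0.08], "turn": [0, 0, 0]}
    - {"jaw": 0, "delta_pos": [-0.8543, -0.5568, -0.08], "turn": [0, 0, 0.8]}
    - {"jaw": 0, "delta_pos": [-0.8543, -0.5568, -0.08], "turn": [0, 0, 0.8]}
    - {"jaw": 0, "delta_pos": [-0.8543, -0.5568, -0.08], "turn": [0, 0, 0.8]}
    - {"jaw": 0, "delta_pos": [-0.8543, -0.5568, -0.08], "turn": [0, 0, 0.8]}
    - {"jaw": 0, "delta_pos": [-0.8543, -0.5568, -0.08], "turn": [0, 0, 0.8]}
    - {"jaw": 0, "delta_pos": [-0.8543, -0.5568, -0.08], "turn": [0, 0, 0.8]}
    - {"jaw": 0, "delta_pos": [-0.8543, -0.5568, -0.08], "turn": [0, 0, 0.8]}
    - {"jaw": 0, "delta_pos": [-0.8543, -0.5568, -0.08], "turn": [0, 0, 0.8]}
    - {"jaw": 0, "delta_pos": [-0.8543, -0.5568, -0.08], "turn": [0, 0, 0.8]}
    - {"jaw": 0, "delta_pos": [-0.8543, -0.5568, -0.08], "turn": [0, 0, 0.8]}
    - {"jaw": 0, "delta_pos": [-0.8543, -0.5568, -0.08], "turn": [0, 0, 0.8]}

```text
time: 1.6
position: [576.5, 180.1, 270.5]
tcp_rot: [3.141, -0.001, 1.555]
contact_force: [0.4, 0.4, 0.1]
opening: 86.8
grasp_force: 0.0
```

Emit:
play_rows:
  moves:
    - {"jaw": 0, "delta_pos": [0, 0, 0], "turn": [0, 0, 0]}
    - {"jaw": 0, "delta_pos": [0, 0, 0], "turn": [0, 0, 0]}

```text
time: 1.8
position: [576.1, 180.3, 270.1]
tcp_rot: [-3.141, -0.0, 1.551]
contact_force: [-0.0, 1.0, -0.3]
opening: 87.0
grasp_force: 0.0
```

```bash
python3 - <<'E'
from h import *
s=readout.observe()
for k in ("time","q","position","tcp_rot","contact_force"): print(k,np.round(s[k],3))
E
```

```text
time 1.8
q [-0.677  0.324  0.397  1.67  -0.134  1.175 -0.267]
position [576.094 180.275 270.071]
tcp_rot [-3.141 -0.     1.551]
contact_force [-0.009  1.048 -0.33 ]
```

Emit:
play_rows:
  moves:
    - {"jaw": 0, "delta_pos": [-0.04, 0.0325, 0], "turn": [0, 0, 0]}
    - {"jaw": 0, "delta_pos": [-0.04, 0.0325, 0.06], "turn": [0, 0, 0]}
    - {"jaw": 0, "delta_pos": [-0.04, 0.0325, 0.12], "turn": [0, 0, 0]}
    - {"jaw": 0, "delta_pos": [-0.04, 0.0325, 0.16], "turn": [0, 0, 0]}
    - {"jaw": 0, "delta_pos": [-0.04, 0.0325, 0.194], "turn": [0, 0, 0]}
    - {"jaw": 0, "delta_pos": [-0.04, 0.0325, 0.194], "turn": [0, 0, 0]}

```text
time: 2.4
position: [591.5, 159.4, 150.6]
tcp_rot: [-3.135, 0.001, 1.558]
contact_force: [-1.2, -0.5, -0.2]
opening: 87.0
grasp_force: 0.0
```

```bash
python3 - <<'E'
from h import *
s=readout.observe()
for k in ("time","q","position","tcp_rot","contact_force"): print(k,np.round(s[k],3))
a=optics.capture("top")[120:240,150:290]; b=optics.capture("side")[170:290,160:300]
cv2.imwrite("pics/c1.png",cv2.resize(np.hstack([a,b]),None,fx=2.8,fy=2.8,interpolation=cv2.INTER_CUBIC))
E
```

```text
time 2.4
q [-0.608  0.455  0.374  1.777 -0.199  0.954 -0.165]
position [591.479 159.371 150.62 ]
tcp_rot [-3.135e+00  1.000e-03  1.558e+00]
contact_force [-1.161 -0.462 -0.16 ]
```

View pics/c1.png

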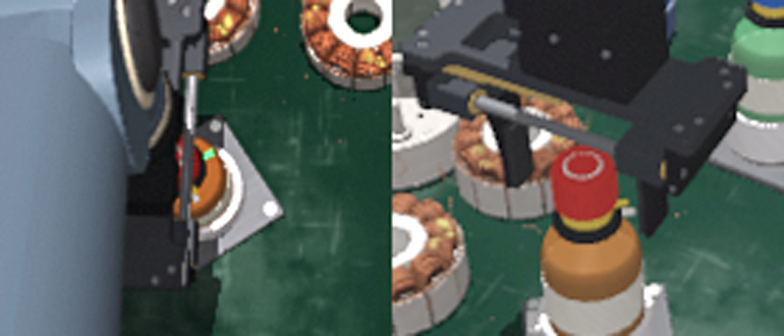

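Fingers straddle the red cap (cap at crop (585,175), fingers at (515,150) and (655,200)), and the yellow pointer sticks out at (622,208). I will settle, rise a little to clear the pointer, and read again.

Emit:
play_rows:
  moves:
    - {"jaw": 0, "delta_pos": [0, 0, -0.007], "turn": [0, 0, 0]}
    - {"jaw": 0, "delta_pos": [0, 0, -0.007], "turn": [0, 0, 0]}
    - {"jaw": 0, "delta_pos": [0, 0, -0.007], "turn": [0, 0, 0]}

```text
time: 2.8
position: [595.3, 157.6, 159.3]
tcp_rot: [3.139, -0.001, 1.554]
contact_force: [-0.1, 0.1, -0.8]
opening: 87.0
grasp_force: 0.0
```

Emit:
play_rows:
  moves:
    - {"jaw": 0, "delta_pos": [0.002, 0, 0.006], "turn": [0, 0, 0]}
    - {"jaw": 1, "delta_pos": [-0.002, 0, 0.006], "turn": [0, 0, 0]}
    - {"jaw": 1, "delta_pos": [-0.002, 0, 0.006], "turn": [0, 0, 0]}
    - {"jaw": 1, "delta_pos": [-0.002, 0, 0.006], "turn": [0, 0, 0]}
    - {"jaw": 1, "delta_pos": [-0.002, 0, 0.006], "turn": [0, 0, 0]}
    - {"jaw": 1, "delta_pos": [-0.002, 0, 0.006], "turn": [0, 0, 0]}
    - {"jaw": 1, "delta_pos": [-0.002, 0, 0.006], "turn": [0, 0, 0]}
    - {"jaw": 1, "delta_pos": [-0.002, 0, 0.006], "turn": [0, 0, 0]}
  squeeze: 6

```text
time: 3.6
position: [595.6, 156.1, 154.5]
tcp_rot: [3.139, -0.0, 1.554]
contact_force: [3.6, 0.2, -5.1]
opening: 39.9
grasp_force: 6.0
```

Emit:
play_rows:
  moves:
    - {"jaw": 1, "delta_pos": [0, 0.0015, 0], "turn": [0, 0, 0]}
    - {"jaw": 1, "delta_pos": [0, 0.0015, 0], "turn": [0, 0, 0]}
    - {"jaw": 1, "delta_pos": [0, 0.0015, 0], "turn": [0, 0, 0]}
    - {"jaw": 1, "delta_pos": [0, 0.0015, 0.005], "turn": [0, 0, 0]}
    - {"jaw": 1, "delta_pos": [0, 0.0015, 0.009], "turn": [0, 0, 0]}
    - {"jaw": 1, "delta_pos": [0, 0.0015, 0.011], "turn": [0, 0, 0]}
    - {"jaw": 1, "delta_pos": [0, 0.0015, 0.011], "turn": [0, 0, 0]}
    - {"jaw": 1, "delta_pos": [0, 0.0015, 0.011], "turn": [0, 0, 0]}
  squeeze: 55

```text
time: 4.4
position: [596.0, 156.2, 149.7]
tcp_rot: [3.141, -0.001, 1.554]
contact_force: [-1.6, -0.0, 11.4]
opening: 38.7
grasp_force: 55.0
```

Emit:
play_rows:
  moves:
    - {"jaw": 1, "delta_pos": [0, 0, 0.004], "turn": [0, 0, 0]}
    - {"jaw": 1, "delta_pos": [0, 0, 0.005], "turn": [0, 0, 0]}
    - {"jaw": 1, "delta_pos": [0, 0, 0.005], "turn": [0, 0, 0]}
    - {"jaw": 1, "delta_pos": [0, 0, 0.005], "turn": [0, 0, 0]}

```text
time: 4.8
position: [596.1, 156.2, 148.2]
tcp_rot: [3.14, -0.002, 1.554]
contact_force: [-4.5, -1.7, 18.7]
opening: 39.0
grasp_force: 55.0
```

Emit:
play_rows:
  moves:
    - {"jaw": 1, "delta_pos": [0, 0, 0.001], "turn": [0, 0, -0.07]}
    - {"jaw": 1, "delta_pos": [0, 0, 0.001], "turn": [0, 0, -0.14]}
    - {"jaw": 1, "delta_pos": [0, 0, 0.001], "turn": [0, 0, -0.21]}
    - {"jaw": 1, "delta_pos": [0, 0, 0.001], "turn": [0, 0, -0.28]}
    - {"jaw": 1, "delta_pos": [0, 0, 0.001], "turn": [0, 0, -0.35]}
    - {"jaw": 1, "delta_pos": [0, 0, 0.001], "turn": [0, 0, -0.42]}
    - {"jaw": 1, "delta_pos": [0, 0, 0.001], "turn": [0, 0, -0.49]}
    - {"jaw": 1, "delta_pos": [0, 0, 0.001], "turn": [0, 0, -0.56]}
    - {"jaw": 1, "delta_pos": [0, 0, 0.001], "turn": [0, 0, -0.63]}
    - {"jaw": 1, "delta_pos": [0, 0, 0.001], "turn": [0, 0, -0.7]}
    - {"jaw": 1, "delta_pos": [0, 0, 0.001], "turn": [0, 0, -0.75]}
    - {"jaw": 1, "delta_pos": [0, 0, 0.001], "turn": [0, 0, -0.75]}

```text
time: 6.0
position: [595.4, 155.6, 148.1]
tcp_rot: [3.141, -0.0, 2.733]
contact_force: [-6.9, -2.6, 23.4]
opening: 38.6
grasp_force: 55.0
```

```bash
python3 - <<'E'
from h import *
s=readout.observe()
for k in ("time","q","position","tcp_rot","contact_force","torque"): print(k,np.round(s[k],3))
a=optics.capture("top")[120:240,150:290]; b=optics.capture("side")[170:290,160:300]
cv2.imwrite("pics/c2.png",cv2.resize(np.hstack([a,b]),None,fx=2.8,fy=2.8,interpolation=cv2.INTER_CUBIC))
E
```

```text
time 6.0
q [-0.394  0.442  0.094  1.765 -0.05   0.937  0.883]
position [595.404 155.554 148.117]
tcp_rot [ 3.141 -0.     2.733]
contact_force [-6.863 -2.573 23.355]
torque [-0.812  1.85   0.003]
```

View pics/c2.png

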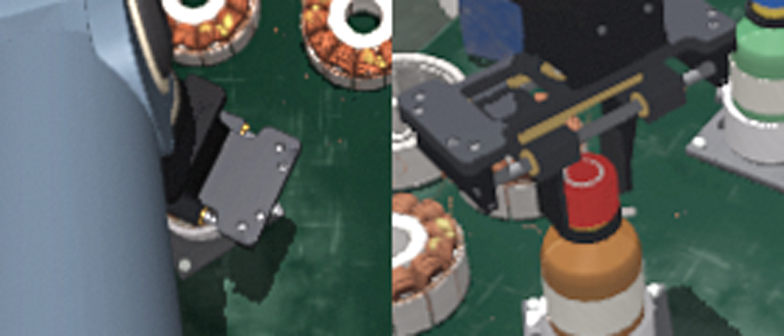

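The shell is down and the pointer has left the white mark, now exposed at crop (625,210). I continue to the stop.

Emit:
play_rows:
  moves:
    - {"jaw": 1, "delta_pos": [0, 0, 0], "turn": [0, 0, -0.04]}
    - {"jaw": 1, "delta_pos": [0, 0, 0], "turn": [0, 0, -0.08]}
    - {"jaw": 1, "delta_pos": [0, 0, 0], "turn": [0, 0, -0.11]}
    - {"jaw": 1, "delta_pos": [0, 0, 0], "turn": [0, 0, -0.14]}
    - {"jaw": 1, "delta_pos": [0, 0, 0], "turn": [0, 0, -0.14]}

```text
time: 6.6
position: [595.5, 155.5, 148.1]
tcp_rot: [-3.142, 0.001, 2.953]
contact_force: [-7.2, -2.7, 22.7]
opening: 38.7
grasp_force: 55.0
```

```bash
python3 - <<'E'
from h import *
s=readout.observe()
for k in ("time","q","position","tcp_rot","contact_force","torque"): print(k,np.round(s[k],3))
E
```

```text
time 6.6
q [-0.356  0.442  0.043  1.762 -0.023  0.938  1.078]
position [595.513 155.491 148.119]
tcp_rot [-3.142e+00  1.000e-03  2.953e+00]
contact_force [-7.23  -2.702 22.701]
torque [-0.872  1.748  0.055]
```

Emit:
play_rows:
  moves:
    - {"jaw": 1, "delta_pos": [0, 0, 0], "turn": [0, 0, -0.03]}
    - {"jaw": 1, "delta_pos": [0, 0, 0], "turn": [0, 0, -0.05]}
    - {"jaw": 1, "delta_pos": [0, 0, 0], "turn": [0, 0, -0.05]}

```text
time: 6.9
position: [595.5, 155.4, 148.1]
tcp_rot: [-3.141, 0.001, 3.031]
contact_force: [-7.5, -2.8, 22.7]
opening: 38.6
grasp_force: 55.0
```

```bash
python3 - <<'E'
from h import *
s=readout.observe()
for k in ("time","tcp_rot","contact_force","torque"): print(k,np.round(s[k],3))
E
```

```text
time 6.9
tcp_rot [-3.141e+00  1.000e-03  3.031e+00]
contact_force [-7.486 -2.826 22.684]
torque [-0.873  1.769 -0.005]
```

Emit:
play_rows:
  moves:
    - {"jaw": 0, "delta_pos": [0, 0, 0], "turn": [0, 0, 0]}
    - {"jaw": 0, "delta_pos": [0, 0, 0], "turn": [0, 0, 0]}
    - {"jaw": 0, "delta_pos": [0, 0, 0], "turn": [0, 0, 0]}
    - {"jaw": 0, "delta_pos": [0, 0, 0], "turn": [0, 0, 0]}
    - {"jaw": 0, "delta_pos": [0, 0, 0], "turn": [0, 0, 0]}
    - {"jaw": 0, "delta_pos": [0, 0, -0.08], "turn": [0, 0, 0]}
    - {"jaw": 0, "delta_pos": [0, 0, -0.16], "turn": [0, 0, 0]}
    - {"jaw": 0, "delta_pos": [0, 0, -0.2], "turn": [0, 0, 0]}
    - {"jaw": 0, "delta_pos": [0, 0, -0.2], "turn": [0, 0, 0]}

```text
time: 7.8
position: [597.8, 156.8, 268.7]
tcp_rot: [3.138, 0.008, 3.031]
contact_force: [-0.2, 0.0, -0.1]
opening: 86.4
grasp_force: 0.0
```

Emit:
play_rows:
  moves:
    - {"jaw": 0, "delta_pos": [0.7, 0.7, 0], "turn": [0, 0, 0]}
    - {"jaw": 0, "delta_pos": [0.7, 0.7, 0], "turn": [0, 0, 0]}
    - {"jaw": 0, "delta_pos": [0.7, 0.7, 0], "turn": [0, 0, 0]}
    - {"jaw": 0, "delta_pos": [0.7, 0.7, 0], "turn": [0, 0, 0]}
    - {"jaw": 0, "delta_pos": [0.7, 0.7, 0], "turn": [0, 0, 0]}
    - {"jaw": 0, "delta_pos": [0.7, 0.7, 0], "turn": [0, 0, 0]}
    - {"jaw": 0, "delta_pos": [0.7, 0.7, 0], "turn": [0, 0, 0]}
    - {"jaw": 0, "delta_pos": [0.7, 0.7, 0], "turn": [0, 0, 0]}
    - {"jaw": 0, "delta_pos": [0.7, 0.7, 0], "turn": [0, 0, 0]}
    - {"jaw": 0, "delta_pos": [0.7, 0.7, 0], "turn": [0, 0, 0]}

```text
time: 8.8
position: [281.6, 547.3, 262.6]
tcp_rot: [-3.139, -0.001, 3.031]
contact_force: [0.2, 0.2, -0.1]
opening: 87.0
grasp_force: 0.0
```

Emit:
play_rows:
  moves:
    - {"jaw": 0, "delta_pos": [0, 0, 0], "turn": [0, 0, 0]}
    - {"jaw": 0, "delta_pos": [0, 0, 0], "turn": [0, 0, 0]}

```text
time: 9.0
position: [281.7, 546.8, 262.3]
tcp_rot: [-3.139, -0.001, 3.034]
contact_force: [0.5, -0.6, 0.1]
opening: 87.0
grasp_force: 0.0
```

```bash
python3 - <<'E'
from h import *
T=optics.capture("top"); S=optics.capture("side"); cv2.imwrite("pics/top3.png",T); cv2.imwrite("pics/side3.png",S)
T0=cv2.imread("pics/top0.png"); S0=cv2.imread("pics/side0.png")
f=lambda T,S:np.hstack([cv2.resize(i,(380,300),interpolation=cv2.INTER_CUBIC) for i in (T[155:195,195:245],S[215:255,205:255])])
cv2.imwrite("pics/c3.png",np.vstack([f(T0,S0),f(T,S)]))
print(readout.observe()["time"])
E
```

```text
9.1
```

View pics/c3.png

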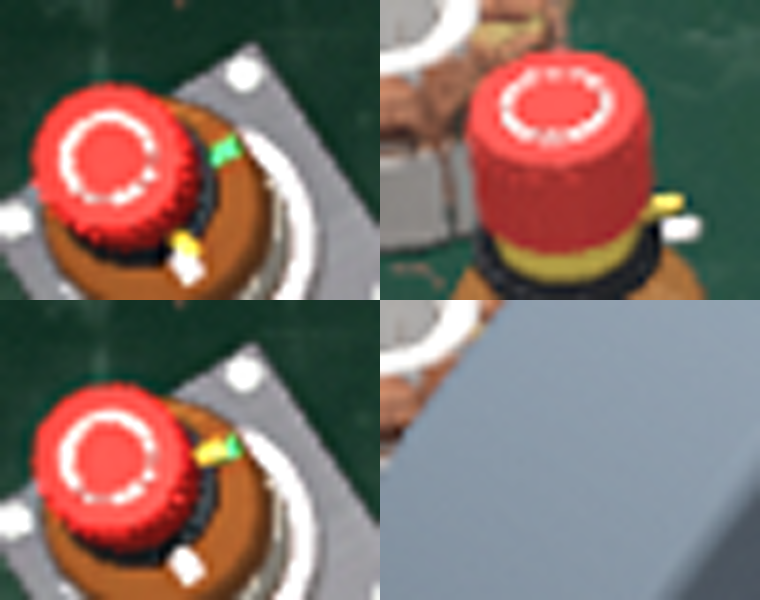

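The crops from the top camera (left) show the yellow pointer going from the white mark at crop (185,255) before to the green mark at (220,450) after. The white mark is now uncovered. The cap is open, the gripper is clear, and the blue-capped bottle was not touched.

```bash
python3 -c "
from station import job
print(job.hand_in())"
```

```text
the job is handed in; nothing more can be done
None
```

The thinner's red cap is open with its yellow pointer at the green mark, the arm never went near the blue-capped bottle, and the job was handed in at about 9 s with the gripper clear; no verdict was returned.

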